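# Stow the label tape on the rack's snap hook

### The arm

A 6-joint arm with a two-finger parallel gripper is mounted at the origin on the work surface. World frame = base frame: x ahead of the robot, y to its left, z up, the work surface at z = 0. Lengths are in mm, angles in rad, forces in N, time in s.
With the tool pointing down it reaches from about 400 to 925 mm from the base axis. Payload 12.5 kg.
Tool frame: the origin (TCP) lies on the centre line of the jaws, within the pads' length; the fingertips stand 25 mm ahead of it and the grasp point (between the pads) lies 6 mm ahead of it (env.tip_extent is the distance from the TCP to the fingertips, in mm); x points along the fingers, z is the direction in which the jaws open and shut, and the axes are right-handed (so a half turn about x gives the same grasp; the last joint's range is limited). The gripper opens to 95 mm and grips with 3 to 60 N. Pads are 20 mm wide; open, the fingers measure 119 mm over their backs; the gripper's body (75 mm by 180 mm) begins 59 mm behind the grasp point.
Start: joints at [-1.385, 0.491, 1.559, -0, 1.092, -0.106], TCP at [179.821, -598.592, 209.061] pointing down, gripper open.
Joint ranges: [-3.1, 3.1], [-0.84, 2.19], [0.05, 2.79], [-1.13, 4.28], [0.06, 2.93], [-2.69, 2.69]. Speed limits (rad/s): [2.22, 2.22, 2.79, 3.14, 3.14, 3.14].

### API

Orientations are given as [roll, pitch, yaw] about the fixed x, y, z axes, in that order (R = Rz(yaw) Ry(pitch) Rx(roll)).
In Python, from cell import env gives the robot as it stands.
- The arm moves only by the tool step_arm, never from a script. Its argument "rows" is a list of rows, each a list of 6 numbers: the shift along the tool's x, y, z in mm, then the turn, a rotation vector about the tool's x, y, z in rad. In form: [[x, y, z, wx, wy, wz], ...]. A call has 1 to 8 rows; each row shifts and turns the pose as measured when the row begins, along the tool's axes as they then stand; what a row does not reach is not made up. A row lasts 1/8 s, in which the tool goes at most 62.5 mm and 10.7 degrees, less where a joint would pass 70% of its speed; a pose out of reach is approached as far as the arm can. A call is refused whole if a number of a shift passes 62.5 or a number of a turn 0.188, either way. A call with a gripper value outside its range is refused whole. "grip" is the finger opening in mm, from 0 to 95.1, set as the call begins (left out, the last holds). The fingers move at their own pace and stop on an object; the grip force is fixed at half the most. Time passes only in rows, so rows that do not move let the fingers close. It gives the time, the measured TCP pose, the force and the opening at its end, in the units of the state.
- env.state(): the state, without advancing time (a new reading comes with each control period).
- env.read_camera(name): name is "side" or "top" or "wrist"; returns the picture (480x640x3 uint8, red, green, blue); there is no depth.
- env.get_calibration(name): a dict with "fx", "fy", "cx", "cy" (pixels), "D" ([k1, k2, p1, p2, k3] as OpenCV has them; the pictures are not rectified), "pose" (4x4, takes a point from camera to world coordinates); the wrist camera has in their place "hand_eye" (4x4, takes a point from camera to tool coordinates, whose origin is the TCP and whose axes are the tool frame's). Camera axes: x right, y down, z forward; pixel columns grow to the right and rows downward; lengths in mm; the calibration is good to about 2 mm. A picture is of the moment at which its call begins: read the wrist's pose just before it. get_calibration takes no time and is no camera call.
- env.job_done(): hands the job in, once; it reports no verdict.
The state is a dict: "t": time; "joints": joint angles; "qvel": joint speeds; "tau": joint torques, N m; "eef_pos": TCP position; "tcp_rot": TCP orientation; "ft_force": force on the tool from outside, world axes, zero at the start; "moment": the same for the moment, N m; "opening": opening from 0.0 (shut) to 1.0 (fully open).
Only numpy, scipy, OpenCV 4.12 (cv2) and the standard library are available. Lean on these libraries where they do the work, as an engineer would, in place of code of your own. Each camera call takes 0.05 s, during which the arm holds its last target.

### The job

The cabin is about to be moved, so stow the narrow label tape: draw it up off its post on the tape stand, then push its rim in past the sprung gate of the snap hook under the rack's top deck, so that the roll hangs in the hook by its bore with the gate sprung shut again. Let go of it there, and leave the wide roll on its post and the other things on the bench where they are.

Things in the scene. Friction and masses are not known exactly. Their poses are not given: they have to be found in the camera images.
- tape_narrow: the tape roll to stow: paper-coloured tape on a brown cardboard core, a plain ring of 58 mm outer diameter, 42 mm bore (8 mm wall) and 13 mm width, about 40 g. Origin at the centre of its lower face, z along its axis; yaw means nothing. At the start it lies flat on the collar of one of the two posts of the tape stand (either one), its lower face 37 mm above the table
- tape_narrow_mid (a point): the middle of the narrow roll: on its axis, halfway through its width
- tape_wide: the other roll, on the stand's other post, which stays there: same look and 42 mm bore, but 72 mm outer diameter and 30 mm wide, about 120 g. Origin at the centre of its lower face
- tape_stand: fixed tape stand: grey base plate 90 mm (x) by 240 mm (y), 12 mm thick, with two upright posts at y = +70 and -70 mm (x = 0). Each has a black collar of 48 mm diameter up to 37 mm above the table, where the roll rests, and above it a bare post of 32 mm diameter with its top at 77 mm. Origin at the centre of its underside on the table, z up
- rack: fixed white square-tube rack, 200 mm deep (x), 354 wide (y), 272 high to its wire deck; two steel cylinders on its lower shelf. Origin: centre of its underside on the table, z up; the open front is its -x side, facing the robot and to the robot's right. End frames at y = +-170 mm. A white back panel (z 128 to 228 mm) carries the snap hook on a 26 mm wide plate, front face at x = -50 mm, y = -45
- hook_seat (a point): lowest point inside the hook's bowl, where the bore comes to hang; rack frame (-73, -45, 153) mm. The fixed hook is an 8 mm round dark steel bar in the rack's y = -45 mm plane: down the plate (bar centre x = -54), round a half circle of 15 mm inner radius (centre x = -73, z = 168) and up to a nose leaning slightly frontward. Its mouth, 30 mm wide, opens upward
- hook_tip (a point): top of the hook's nose, in the rack's frame (-95, -45, 199) mm; the nose bar is 8 mm thick. Mouth and seat lie behind it (towards the rack's +x)
- front_rail (a point): point of the deck's front rail above the hook, rack frame (-96, -45, 265) mm; the rail is a 14 mm round bar along the rack's y. It keeps a hand from coming straight down on the hook: the hand has to lean back some 35 to 45 degrees, fingers pointing down and in under the rail
- gate_hinge (a point): hinge of the gate at the back of the hook's mouth, axis along the rack's y; rack frame (-59, -45, 203) mm
- gate (a joint): opening of the hook's sprung gate, rad: 0 shut, 1.15 fully open. A bright steel tongue 30 mm long, 12 wide, 3 thick that closes the mouth, sloping from its hinge down to the inside of the nose (rack frame x = -87, z = 191 mm). It swings only down and inward against a spring (2 N at the tip when shut, 3.5 N at 1 rad) and snaps shut once the rim has passed below its tip
- spanner: open-ended spanner, 150 mm, lying in front of the rack; stays
- needle_valve: small steel needle valve with a black knob, 74 mm long, by the tape stand; stays
- vial: amber sample vial, 26 mm diameter, 50 mm high, standing behind the tape stand; stays
- fitting: brass hexagon fitting, 24 mm wide, 34 mm high, standing between stand and rack; stays
- pen: black pen, 135 mm, lying in front of the robot between stand and rack; stays
Not all that is in view belongs to the job. There is more than one size of the tape_narrow; the job needs the middle-sized.

How it is judged (in metres and radians):
On the way, in this order (a step that is already met when the one before it is completed fails the run):
1. the narrow roll is drawn up off its post (height (world z) of tape_narrow above 0.08 m), for 0.1 s.
2. the roll's rim pushes the hook's gate open (value of joint gate above 0.35 rad and distance between tape_narrow_mid and hook_seat below 0.065 m), for 0.05 s.
At the end, for the whole second after the job is handed in: narrow roll hangs released and still in the hook by its bore: middle within 25 mm of the hook seat front to back, 18 mm sideways and 9 to 31 mm below it, axis within 33 degrees of level, gate shut within 0.12 rad; wide roll still on its post, other things where they were (x of tape_narrow_mid in the frame of rack between -0.1 and -0.05 m and y of tape_narrow_mid in the frame of rack between -0.063 and -0.027 m and z of tape_narrow_mid in the frame of rack between 0.122 and 0.144 m and angle between tape_narrow's own z axis and vertical between 1 and 2.14 rad and value of joint gate below 0.12 rad and linear speed of tape_narrow below 0.05 m/s and contact force between tape_narrow and the fingers below 0.1 N and distance of tape_wide from where it was at the start of the episode below 0.02 m); the robot touches nothing.
It fails at once if the wide roll is moved more than 20 mm (distance of tape_wide from where it was at the start of the episode above 0.02 m).
It fails at once if another thing on the bench is moved more than 30 mm (distance of any of spanner, needle_valve, vial, fitting, pen from where it was at the start of the episode above 0.03 m).
It also fails if it takes over 51 s, if anything falls off the work surface, if the arm or the gripper's body presses on something with over 40 N, if the wrist force passes 120 N, or if a joint passes its speed limit or range.

## Working session

There is one attempt and no reset: what is moved stays moved. The work goes in short steps, Python scripts to look and compute and a tool call to move; the robot and the scene stay as the last step left them, time stands still between calls to the robot, and variables do not carry over. Pictures are saved under pics/ and viewed, and the job is handed in when it is done.

Besides the shell and the picture viewer there is one more tool, called after ">>>" by a JSON object that holds its "op" and its "data". step_arm: Moves the arm, as the interface text tells. Its arguments: {"type":"object","properties":{"rows":{"type":"array","items":{"type":"array","items":{"type":"number"}}},"grip":{"type":"number"}},"required":["rows"]}

```bash
ls; mkdir -p pics
python3 - <<'E'
from cell import env
import cv2,numpy as np
s=env.state();print(s)
for n in ["side","top","wrist"]:
    c=env.get_calibration(n);print(n,{k:(np.round(v,3).tolist()) for k,v in c.items()})
    im=env.read_camera(n);cv2.imwrite(f"pics/{n}0.png",im[:,:,::-1])
E
```

```text
pics
{'t': 0.0, 'joints': array([-1.38457472e+00,  4.91544547e-01,  1.55941996e+00, -1.87938241e-05,
        1.09169925e+00, -1.05567245e-01]), 'qvel': array([ 8.63703910e-04, -2.17891390e-04,  1.22360083e-03,  8.77093120e-05,
        1.13213525e-04, -7.35298016e-04]), 'tau': array([-2.92660872e-03, -6.12653732e+01, -2.58177173e+01,  6.92073698e-02,
        4.82775585e-02, -9.58350097e-05]), 'eef_pos': array([ 179.78419678, -598.33755588,  208.48123184]), 'tcp_rot': array([3.05158616, 1.56972509, 1.77258736]), 'ft_force': array([ 0.66834873, -0.28318398,  0.75903009]), 'moment': array([-0.02096315, -0.02444091,  0.01956786]), 'opening': 0.9997515020858605}
side {'fx': 608.806, 'fy': 608.806, 'cx': 322.537, 'cy': 228.935, 'D': [0.015, 0.0, 0.0, 0.0, 0.0], 'pose': [[-0.847, -0.32, 0.424, 10.899], [-0.531, 0.539, -0.654, 806.621], [-0.019, -0.779, -0.627, 902.846], [0.0, 0.0, 0.0, 1.0]]}
top {'fx': 599.852, 'fy': 599.852, 'cx': 309.884, 'cy': 235.531, 'D': [-0.004, 0.0, 0.0, 0.0, 0.0], 'pose': [[0.058, -0.974, 0.218, 272.613], [-0.998, -0.055, 0.018, 4.673], [-0.006, -0.219, -0.976, 1257.167], [0.0, 0.0, 0.0, 1.0]]}
wrist {'fx': 413.609, 'fy': 413.609, 'cx': 326.99, 'cy': 237.823, 'D': [-0.019, 0.0, 0.0, 0.0, 0.0], 'hand_eye': [[-0.001, -0.252, 0.968, -176.764], [-0.0, -0.968, -0.252, 69.537], [1.0, -0.0, 0.001, -0.591], [0.0, 0.0, 0.0, 1.0]]}
```

View pics/side0.png

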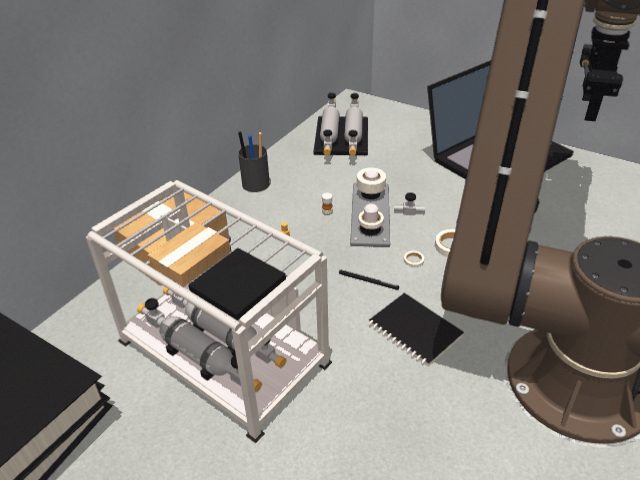

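View pics/top0.png

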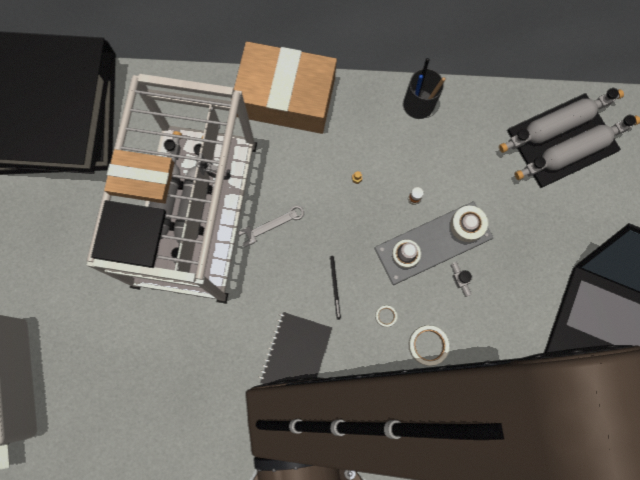

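View pics/wrist0.png

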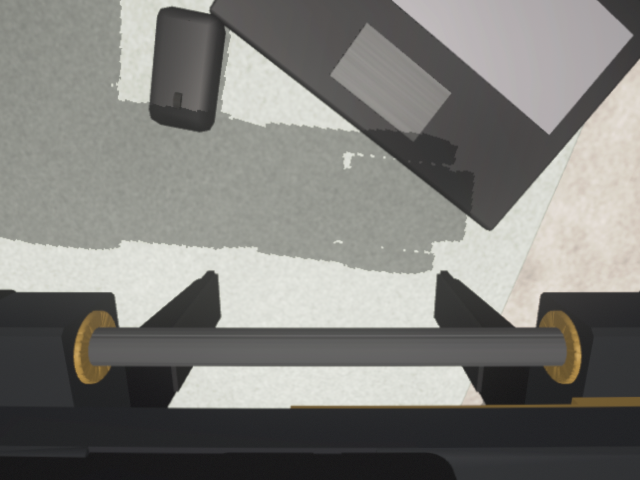

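```bash
cat > h.py <<'E'
import numpy as np,cv2
from cell import env
from scipy.spatial.transform import Rotation as R
def ray(n,uv,pose=None):
    c=env.get_calibration(n)
    K=np.array([[c['fx'],0,c['cx']],[0,c['fy'],c['cy']],[0,0,1]])
    p=cv2.undistortPoints(np.array(uv,float).reshape(-1,1,2),K,np.array(c['D'])).reshape(-1,2)
    T=np.array(c['pose']) if 'pose' in c else pose@np.array(c['hand_eye'])
    d=np.c_[p,np.ones(len(p))]@T[:3,:3].T
    return T[:3,3],d
def onz(n,uv,z,pose=None):
    o,d=ray(n,uv,pose); return o+d*((z-o[2])/d[:,2])[:,None]
def tri(a,b):
    A=np.zeros((3,3));y=np.zeros(3)
    for o,d in (a,b):
        d=d[0]/np.linalg.norm(d[0]);P=np.eye(3)-np.outer(d,d);A+=P;y+=P@o
    x=np.linalg.solve(A,y)
    return x,[float(np.linalg.norm(np.cross(x-o,d[0]/np.linalg.norm(d[0])))) for o,d in (a,b)]
def proj(n,X,pose=None):
    c=env.get_calibration(n)
    K=np.array([[c['fx'],0,c['cx']],[0,c['fy'],c['cy']],[0,0,1]])
    T=np.array(c['pose']) if 'pose' in c else pose@np.array(c['hand_eye'])
    Ti=np.linalg.inv(T)
    return cv2.projectPoints(np.array(X,float).reshape(-1,1,3),cv2.Rodrigues(Ti[:3,:3])[0],Ti[:3,3],K,np.array(c['D']))[0].reshape(-1,2)
def tcp():
    s=env.state();T=np.eye(4);T[:3,:3]=R.from_euler('xyz',s['tcp_rot']).as_matrix();T[:3,3]=s['eef_pos'];return T
def crop(src,dst,x0,y0,x1,y1,k):
    im=cv2.imread(src)[y0:y1,x0:x1];cv2.imwrite(dst,cv2.resize(im,None,fx=k,fy=k,interpolation=cv2.INTER_CUBIC))
E
python3 - <<'E'
from h import *
crop('pics/top0.png','pics/c1.png',360,180,510,290,5)
crop('pics/top0.png','pics/c2.png',80,60,270,310,3) if 0 else crop('pics/top0.png','pics/c2.png',80,65,270,305,2.5)
crop('pics/side0.png','pics/c3.png',80,170,340,445,2.1)
crop('pics/side0.png','pics/c4.png',300,155,450,265,5)
E
```

```text
(no output)
```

View pics/c1.png

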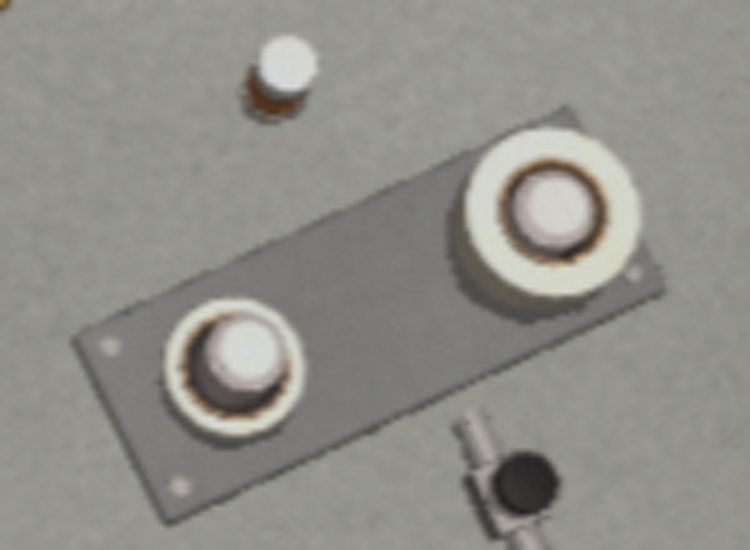

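View pics/c2.png

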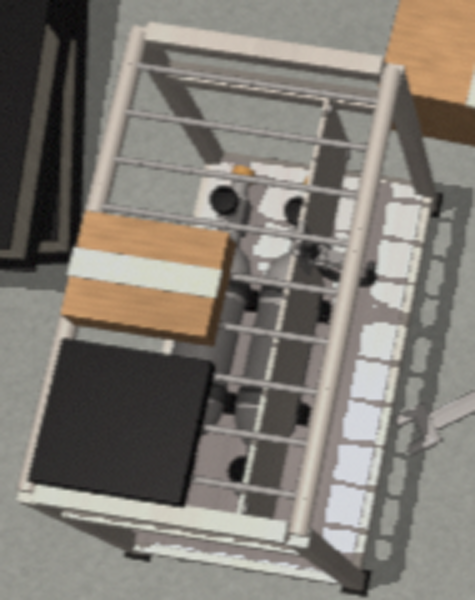

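View pics/c3.png

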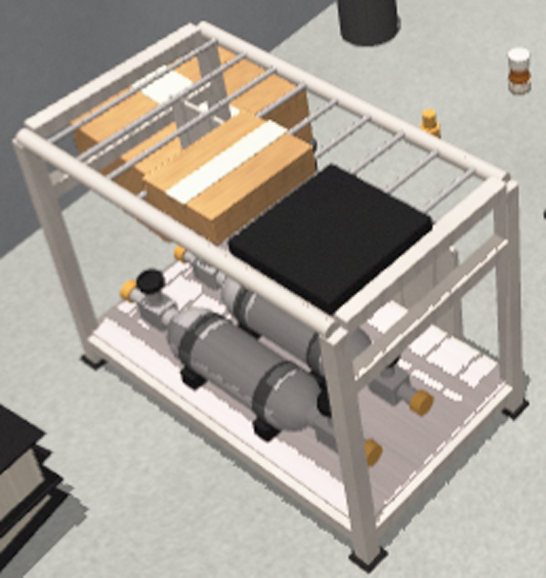

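View pics/c4.png

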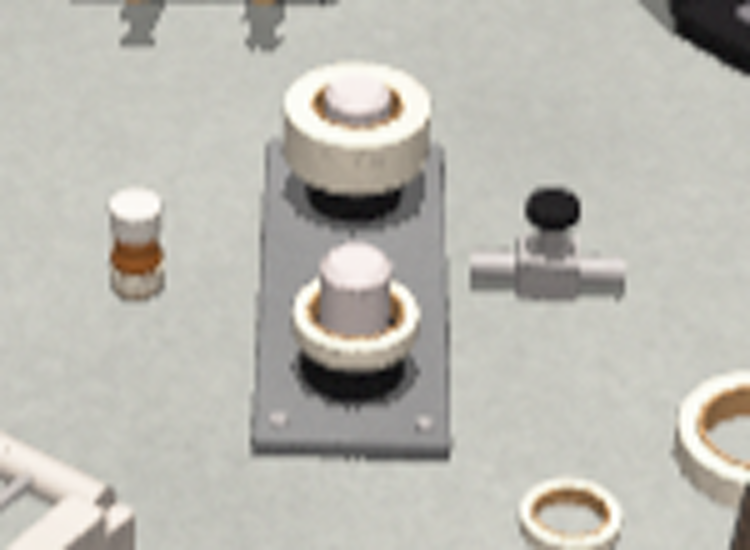

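Run:
```python
from h import *
ims=[]
def cc(src,x,y):
    im=cv2.imread(src)[y-14:y+14,x-14:x+14];return cv2.resize(im,(260,260),interpolation=cv2.INTER_NEAREST)
t=[(138,76),(240,92),(90,265),(202,283),(225,296),(256,146)]
s=[(178,184),(320,258),(238,325),(90,237),(255,432),(325,364)]
for n,P in (('top',t),('side',s)):
    a=[cc(f'pics/{n}0.png',*p) for p in P]
    cv2.imwrite(f'pics/z_{n}.png',np.vstack([np.hstack(a[:3]),np.hstack(a[3:])]))
```

```text
(no output)
```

View pics/z_top.png

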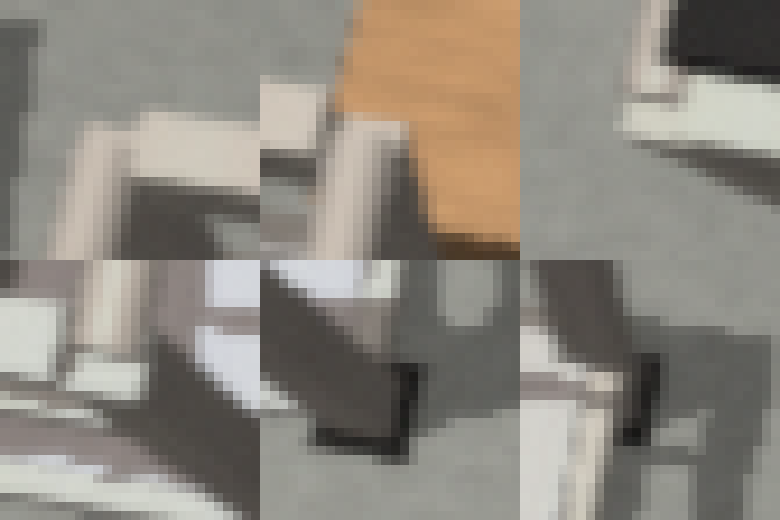

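View pics/z_side.png

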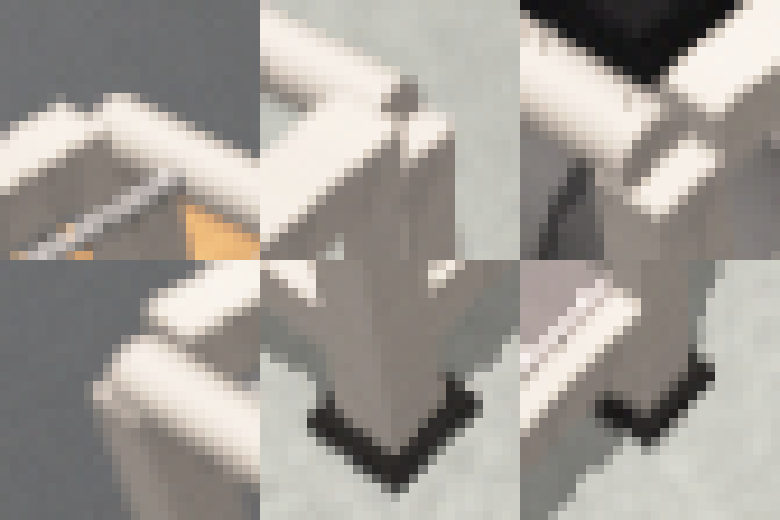

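Run:
```python
from h import *
P=onz('top',[(134.2,75.5),(237.8,91.1),(200.1,278.9),(90.5,261.2)],265);print(P.round(1))
for a,b in((0,1),(1,2),(2,3),(3,0)): 
    d=P[b]-P[a];print(np.linalg.norm(d),np.degrees(np.arctan2(d[1],d[0])))
F=onz('top',[(227.1,303.5),(257.1,142.2)],0);print(F.round(1),np.linalg.norm(F[0]-F[1]))
# side: rail ends
S=onz('side',[(164+11.5,170+11.5),(306+14.5,244+8.5),(76+4.2,223+12)],265);print(S.round(1))
G=onz('side',[(241+14.5,418+24.5),(311+13.7,350+19.5)],0);print(G.round(1))
# rolls
for uv,z in (((360+236/5,180+367/5),50),((360+553/5,180+212/5),67),((360+248/5,180+352/5),77),((360+553/5,180+209/5),77)): print(onz('top',[uv],z).round(1))
for uv,z in (((300+357/5,155+317/5),50),((300+357/5,155+108/5),67),((300+357/5,155+263/5),77),((300+359/5,155+97/5),77)): print(onz('side',[uv],z).round(1))
C=onz('top',[(360+72/5,180+340/5),(360+570/5,180+107/5),(360+664/5,180+290/5),(360+170/5,180+523/5)],12);print(C.round(1),C.mean(0))
```

```text
[[772.2 357.2 265. ]
 [752.  167.5 265. ]
 [409.8 202.  265. ]
 [429.2 389.3 265. ]]
190.77546497395903 -96.10246975923269
343.8919946118694 174.25281132731038
188.39530796144814 84.0782017102644
344.50901891630764 -5.351802752445385
[[397.8 193.    0. ]
 [759.4 157.7   0. ]] 363.285572008794
[[752.6 162.3 265. ]
 [413.1 194.2 265. ]
 [781.  361.7 265. ]]
[[418.2 397.8   0. ]
 [399.2 212.3   0. ]]
[[ 516.  -173.9   50. ]]
[[ 584.3 -299.    67. ]]
[[ 516.9 -174.5   77. ]]
[[ 582.9 -296.5   77. ]]
[[ 512.  -171.6   50. ]]
[[ 581.5 -298.5   67. ]]
[[ 515.1 -175.6   77. ]]
[[ 578.4 -294.1   77. ]]
[[ 531.4 -110.    12. ]
 [ 645.7 -320.4   12. ]
 [ 567.2 -360.    12. ]
 [ 455.8 -153.5   12. ]] [ 550.01308823 -235.95859719   12.        ]
```

```bash
cat >> h.py <<'E'
def Rt(xdir,zdir):
    x=np.array(xdir,float);x/=np.linalg.norm(x);z=np.array(zdir,float);z-=x*(z@x);z/=np.linalg.norm(z);return np.c_[x,np.cross(z,x),z]
def go(p,Rm=None):
    T=tcp();d=T[:3,:3].T@(np.array(p,float)-T[:3,3])
    w=np.zeros(3) if Rm is None else R.from_matrix(T[:3,:3].T@Rm).as_rotvec()
    print('pos',T[:3,3].round(1),'delta tool mm',d.round(1),'|d|',np.linalg.norm(d).round(1),'rot',w.round(3),'rows>=',np.ceil(max(abs(d).max()/62.5,abs(w).max()/.18,np.linalg.norm(w)/.18)))
E
python3 - <<'E'
from h import *
print(tcp().round(3)); print(env.state()['joints'].round(3))
print(onz('top',[(547,350),(630,228),(600,260)],[0,200,30][0]).round(0),onz('top',[(630,228)],220).round(0))
go([180,-598,330]);
E
```

```text
[[-0.00000e+00  9.58000e-01  2.88000e-01  1.79785e+02]
 [ 1.00000e-03  2.88000e-01 -9.58000e-01 -5.98402e+02]
 [-1.00000e+00  0.00000e+00 -1.00000e-03  2.08570e+02]
 [ 0.00000e+00  0.00000e+00  0.00000e+00  1.00000e+00]]
[-1.385  0.491  1.559 -0.     1.092 -0.106]
[[ 340. -473.    0.]
 [ 609. -658.    0.]
 [ 535. -590.    0.]] [[ 550. -542.  220.]]
pos [ 179.8 -598.4  208.6] delta tool mm [-121.4    0.3   -0.4] |d| 121.4 rot [0. 0. 0.] rows>= 2.0
```

>>> {"op": "step_arm", "data": {"rows": [[-40,0,0,0,0,0],[-50,0,0,0,0,0],[-40,0,0,0,0,0]], "grip": 95}}

```text
t: 0.52
eef_pos: [179.6, -597.5, 338.0]
tcp_rot: [3.036, 1.561, 1.756]
ft_force: [0.1, -0.9, 0.3]
opening: 0.997
```

Run:
```python
from h import *
s=env.state();print(s['joints'].round(4).tolist(),s['eef_pos'].round(2).tolist(),s['tcp_rot'].round(4).tolist())
a=np.radians(-5.7)
go([515,-173,240],Rt([0,0,-1],[np.cos(a),np.sin(a),0]))
```

```text
[-1.3847, 0.3993, 1.3665, 0.0, 1.3852, -0.1056] [179.57, -597.48, 337.96] [3.0355, 1.5614, 1.7565]
pos [ 179.6 -597.5  338. ] delta tool mm [ 101.3  443.2 -309.1] |d| 549.8 rot [-1.18  -0.008 -0.006] rows>= 8.0
```

>>> {"op": "step_arm", "data": {"rows": [[0,39,-27,-0.107,0,0],[0,42,-23,-0.107,0,0],[0,44,-18,-0.107,0,0],[0,46,-14,-0.107,0,0],[0,47,-9,-0.107,0,0],[0,48,-4,-0.107,0,0],[0,48,2,-0.107,0,0],[0,47,7,-0.107,0,0]]}}

```text
t: 1.52
eef_pos: [418.8, -288.4, 341.1]
tcp_rot: [2.156, 1.565, 1.755]
ft_force: [-0.5, 0.1, -0.2]
opening: 0.999
```

Run:
```python
from h import *
s=env.state();print(s['joints'].round(4).tolist(),s['eef_pos'].round(2).tolist(),s['tcp_rot'].round(4).tolist())
a=np.radians(-5.7)
go([515,-173,240],Rt([0,0,-1],[np.cos(a),np.sin(a),0]))
```

```text
[-0.7351, 0.2081, 1.6355, 0.0038, 1.3027, -0.335] [418.81, -288.45, 341.12] [2.1563, 1.5648, 1.7552]
pos [ 418.8 -288.4  341.1] delta tool mm [101.7 143.3  43.8] |d| 181.1 rot [-0.302 -0.003 -0.005] rows>= 3.0
```

>>> {"op": "step_arm", "data": {"rows": [[25,37,11,-0.075,0,0],[25,36,13,-0.075,0,0],[25,34,16,-0.075,0,0],[25,33,19,-0.075,0,0],[0,0,0,0,0,0],[0,0,0,0,0,0]]}}

```text
t: 2.28
eef_pos: [518.7, -163.0, 238.8]
tcp_rot: [1.891, 1.566, 1.805]
ft_force: [-0.5, 0.1, 0.7]
opening: 1.0
```

Run:
```python
from h import *
s=env.state();print(s['joints'].round(4).tolist(),s['eef_pos'].round(2).tolist(),s['tcp_rot'].round(4).tolist())
T=tcp();np.save('T1.npy',T)
cv2.imwrite('pics/wrist1.png',env.read_camera('wrist')[:,:,::-1])
print(proj('wrist',[[515,-173,50],[582,-297,67]],T))
a=np.radians(-5.7)
go([515,-173,240],Rt([0,0,-1],[np.cos(a),np.sin(a),0]))
```

```text
[-0.428, 0.3458, 1.7183, 0.0047, 1.0808, -0.3443] [518.74, -162.97, 238.75] [1.8914, 1.5655, 1.8054]
[[325.40413528 223.49395115]
 [408.01577451 350.30635097]]
pos [ 518.6 -163.1  238.7] delta tool mm [ -1.3 -10.1  -2.7] |d| 10.6 rot [ 0.013 -0.002 -0.005] rows>= 1.0
```

View pics/wrist1.png

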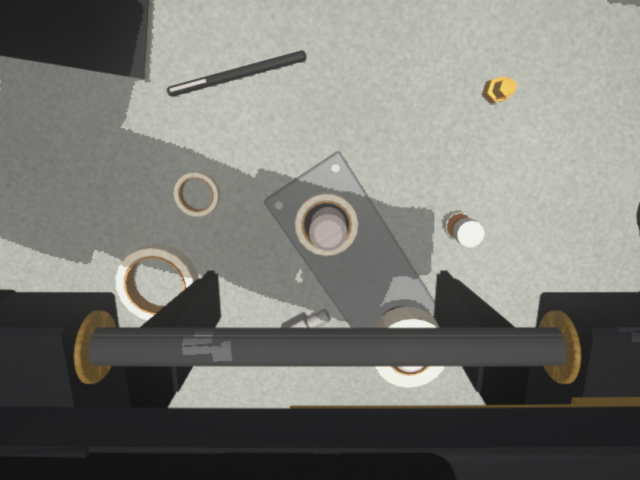

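Run:
```python
from h import *
T=np.load('T1.npy')
crop('pics/wrist1.png','pics/w1c.png',280,180,375,270,6)
print(onz('wrist',[(295.5,225),(358,225),(326.5,194)],50,T).round(1),onz('wrist',[(326.7,225)],50,T).round(1))
```

```text
[[ 487.9 -172.1   50. ]
 [ 544.3 -176.9   50. ]
 [ 518.3 -146.4   50. ]] [[ 516.  -174.5   50. ]]
```

View pics/w1c.png

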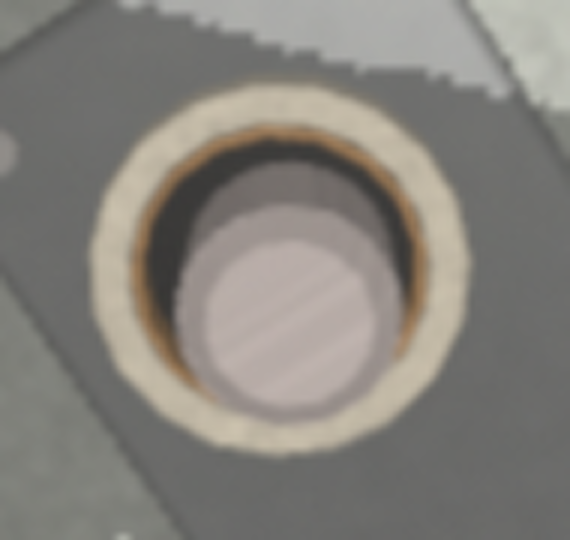

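Run:
```python
from h import *
a=np.radians(-5.7)
go([516,-174,56],Rt([0,0,-1],[np.cos(a),np.sin(a),0]))
```

```text
pos [ 518.6 -163.1  238.7] delta tool mm [182.7 -12.   -1.4] |d| 183.1 rot [ 0.013 -0.002 -0.005] rows>= 3.0
```

>>> {"op": "step_arm", "data": {"rows": [[20,-11,-1,0.013,-0.002,-0.005],[40,0,0,0,0,0],[40,0,0,0,0,0],[20,0,0,0,0,0],[0,0,0,0,0,0]]}}

```text
t: 2.95
eef_pos: [516.5, -179.8, 120.2]
tcp_rot: [-0.382, 1.562, -0.491]
ft_force: [0.2, 0.1, -1.0]
opening: 0.996
```

Run:
```python
from h import *
a=np.radians(-5.7)
go([516,-174,56],Rt([0,0,-1],[np.cos(a),np.sin(a),0]))
T=tcp();np.save('T2.npy',T)
cv2.imwrite('pics/wrist2.png',env.read_camera('wrist')[:,:,::-1])
print(proj('wrist',[[516,-174,50]],T))
```

```text
pos [ 516.5 -179.8  120.2] delta tool mm [64.2  6.  -1.7] |d| 64.5 rot [-0.009  0.008  0.003] rows>= 2.0
[[325.86307674 238.10880756]]
```

View pics/wrist2.png

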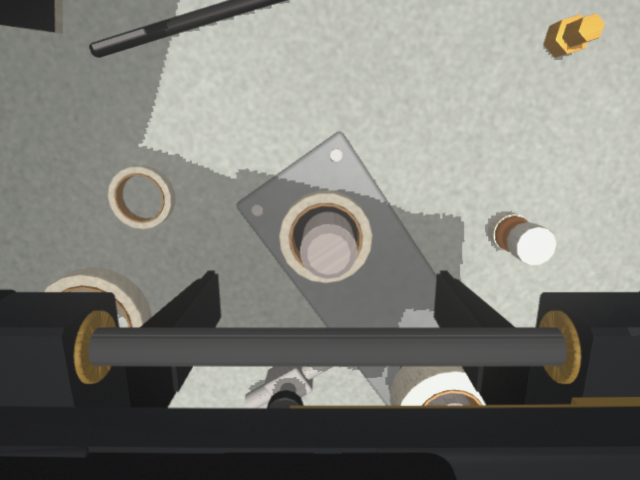

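>>> {"op": "step_arm", "data": {"rows": [[22,6,-1,-0.009,0.008,0.003],[22,0,0,0,0,0],[10,0,0,0,0,0],[0,0,0,0,0,0]]}}

```text
t: 3.5
eef_pos: [519.2, -176.8, 71.7]
tcp_rot: [-0.378, 1.559, -0.481]
ft_force: [0.2, 0.0, 0.5]
opening: 1.0
```

Run:
```python
from h import *
a=np.radians(-5.7)
go([516,-174,56],Rt([0,0,-1],[np.cos(a),np.sin(a),0]))
```

```text
pos [ 519.2 -176.8   71.7] delta tool mm [15.6  2.5 -3.7] |d| 16.2 rot [-0.003  0.011  0.004] rows>= 1.0
```

>>> {"op": "step_arm", "data": {"rows": [[10,2,-3,-0.003,0.011,0.004],[6,1,-1,0,0,0],[0,0,0,0,0,0]]}}

```text
t: 3.88
eef_pos: [516.0, -173.6, 56.3]
tcp_rot: [-0.623, 1.57, -0.722]
ft_force: [0.1, 0.7, 0.1]
opening: 1.0
```

Run:
```python
from h import *
a=np.radians(-5.7)
go([516,-174,56],Rt([0,0,-1],[np.cos(a),np.sin(a),0]))
```

```text
pos [ 516.  -173.6   56.3] delta tool mm [ 0.3 -0.4 -0. ] |d| 0.5 rot [0.    0.001 0.001] rows>= 1.0
```

Close on the roll.

>>> {"op": "step_arm", "data": {"rows": [[0,0,0,0,0,0],[0,0,0,0,0,0],[0,0,0,0,0,0],[0,0,0,0,0,0]], "grip": 45}}

```text
t: 4.38
eef_pos: [516.4, -173.7, 56.8]
tcp_rot: [-0.508, 1.569, -0.608]
ft_force: [0.4, 0.4, 0.1]
opening: 0.635
```

>>> {"op": "step_arm", "data": {"rows": [[0,0,0,0,0,0],[0,0,0,0,0,0],[0,0,0,0,0,0]]}}

```text
t: 4.75
eef_pos: [516.3, -173.7, 56.8]
tcp_rot: [-0.507, 1.569, -0.606]
ft_force: [0.4, -0.7, 0.1]
opening: 0.472
```

Run:
```python
from h import *
for n in ['wrist','side']: cv2.imwrite(f'pics/{n}3.png',env.read_camera(n)[:,:,::-1])
crop('pics/side3.png','pics/s3c.png',330,120,480,230,5)
```

```text
(no output)
```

View pics/wrist3.png

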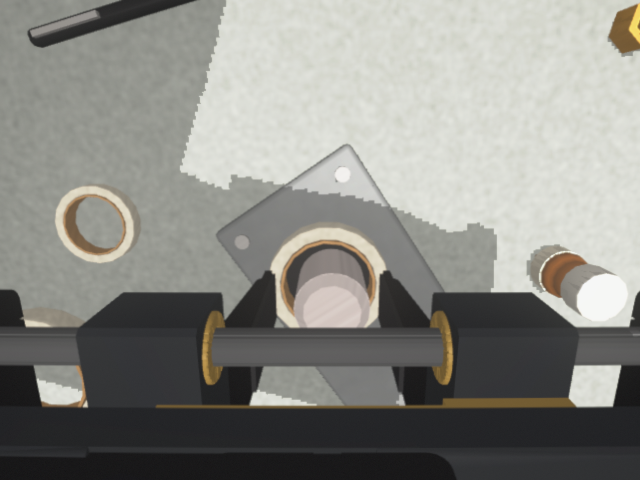

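View pics/s3c.png

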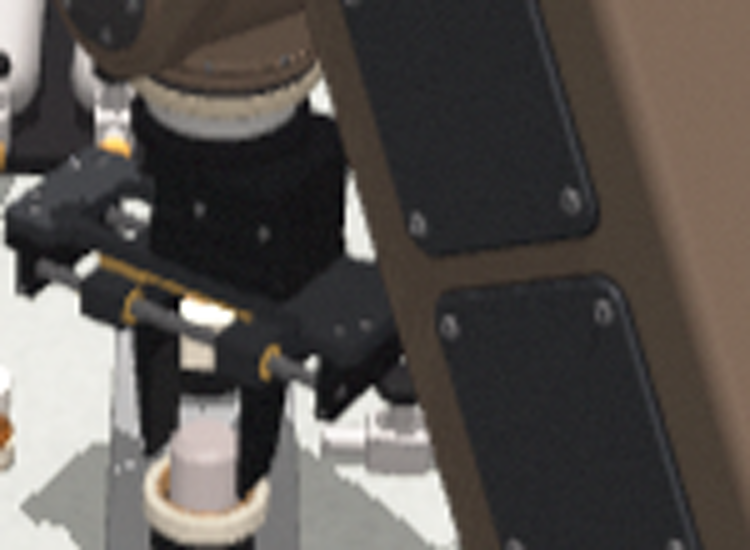

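Run:
```python
from h import *
T=tcp();print(T.round(2))
pts=np.array([[0,0,0],[25,0,22.5],[25,0,-22.5],[25,10,22.5],[25,-10,22.5],[13,0,0]])
X=pts@T[:3,:3].T+T[:3,3];print(X.round(1))
print('side crop',((proj('side',X)-[330,120])*5).round(0));print('wrist',proj('wrist',X,T).round(0))
Y=[[516,-174,50],[516,-174,77],[516,-174,43]]
print(((proj('side',Y)-[330,120])*5).round(0),proj('wrist',Y,T).round(0))
crop('pics/wrist3.png','pics/w3c.png',220,200,440,360,3.6)
```

```text
[[ 0.0000e+00  1.0000e-01  1.0000e+00  5.1635e+02]
 [-0.0000e+00  1.0000e+00 -1.0000e-01 -1.7372e+02]
 [-1.0000e+00 -0.0000e+00  0.0000e+00  5.6850e+01]
 [ 0.0000e+00  0.0000e+00  0.0000e+00  1.0000e+00]]
[[ 516.4 -173.7   56.8]
 [ 538.8 -176.    31.9]
 [ 494.  -171.5   31.8]
 [ 539.8 -166.    31.9]
 [ 537.8 -185.9   31.9]
 [ 516.4 -173.7   43.8]]
side crop [[201. 475.]
 [159. 500.]
 [240. 536.]
 [147. 511.]
 [172. 489.]
 [200. 497.]]
wrist [[329. 290.]
 [373. 272.]
 [285. 272.]
 [373. 253.]
 [372. 290.]
 [329. 280.]]
[[202. 487.]
 [204. 439.]
 [201. 499.]] [[328. 285.]
 [329. 309.]
 [328. 280.]]
```

View pics/w3c.png

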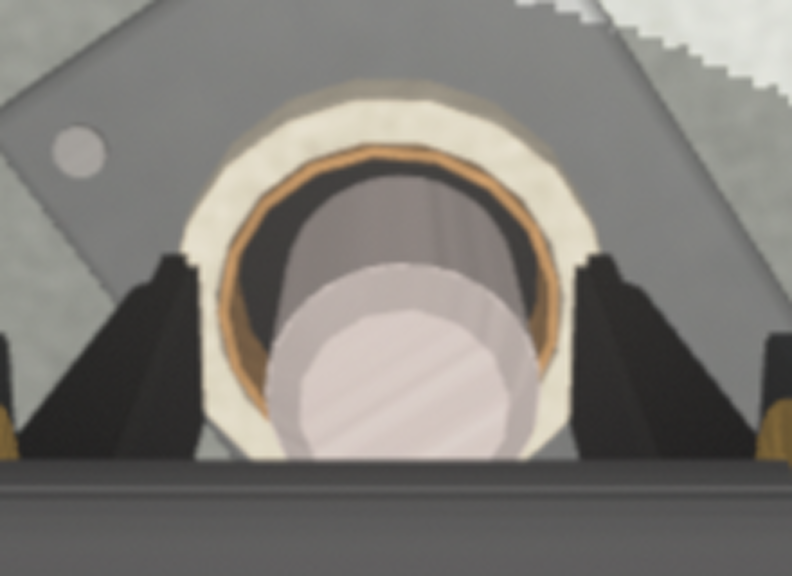

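Run:
```python
from h import *
print(env.tip_extent, env.state()['opening'], env.state()['tau'].round(2), [a for a in dir(env) if not a.startswith('_')])
T=tcp()
for x in (25,-8):
    pts=np.array([[x,10,22.5],[x,-10,22.5],[x,10,-22.5],[x,-10,-22.5]])
    X=pts@T[:3,:3].T+T[:3,3]
    print(x,((proj('side',X)-[330,120])*5).round(0).tolist(),proj('wrist',X,T).round(0).tolist())
crop('pics/wrist3.png','pics/w3d.png',40,230,600,410,1.4)
crop('pics/side3.png','pics/s3d.png',345,175,405,245,8)
```

```text
25.0 0.4707418259017446 [-0.000e+00 -5.762e+01 -1.620e+01  4.000e-02  6.000e-02  0.000e+00] ['IKError', 'get_calibration', 'job_done', 'read_camera', 'state', 'tip_extent']
25 [[147.0, 511.0], [172.0, 489.0], [228.0, 547.0], [253.0, 525.0]] [[373.0, 253.0], [372.0, 290.0], [285.0, 253.0], [286.0, 290.0]]
-8 [[148.0, 454.0], [174.0, 432.0], [231.0, 490.0], [256.0, 468.0]] [[381.0, 275.0], [380.0, 317.0], [277.0, 275.0], [279.0, 317.0]]
```

View pics/s3d.png

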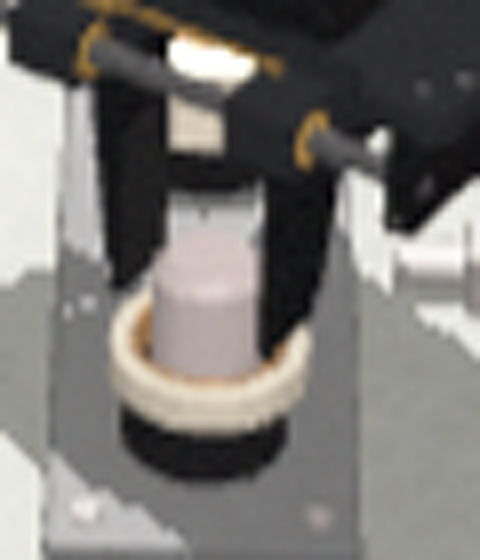

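The pads closed above the roll. The wrist and side views both put the fingertips about 8 mm behind the reported TCP, not 25 mm ahead of it. I'll open and go about 33 mm lower.

>>> {"op": "step_arm", "data": {"rows": [[0,0,0,0,0,0],[0,0,0,0,0,0],[0,0,0,0,0,0],[0,0,0,0,0,0],[0,0,0,0,0,0]], "grip": 85}}

```text
t: 5.48
eef_pos: [516.3, -173.7, 56.8]
tcp_rot: [-0.509, 1.569, -0.609]
ft_force: [-0.2, -0.5, 0.4]
opening: 0.884
```

>>> {"op": "step_arm", "data": {"rows": [[10,0,0,0,0,0],[10,0,0,0,0,0],[8,0,0,0,0,0],[4,0,0,0,0,0],[0,0,0,0,0,0]]}}

```text
t: 6.1
eef_pos: [516.1, -173.6, 21.8]
tcp_rot: [-0.728, 1.57, -0.828]
ft_force: [-0.6, -0.4, 0.3]
opening: 0.893
```

Run:
```python
from h import *
a=np.radians(-5.7)
go([516,-174,24],Rt([0,0,-1],[np.cos(a),np.sin(a),0]))
for n in ['wrist','side']: cv2.imwrite(f'pics/{n}4.png',env.read_camera(n)[:,:,::-1])
a=cv2.resize(cv2.imread('pics/side4.png')[175:245,345:405],None,fx=6,fy=6);b=cv2.resize(cv2.imread('pics/wrist4.png')[200:360,220:440],(577,420));cv2.imwrite('pics/m4.png',np.hstack([a,b])[:,:800])
```

```text
pos [ 516.1 -173.6   21.8] delta tool mm [-2.2 -0.4 -0. ] |d| 2.2 rot [0.    0.001 0.001] rows>= 1.0
```

View pics/m4.png

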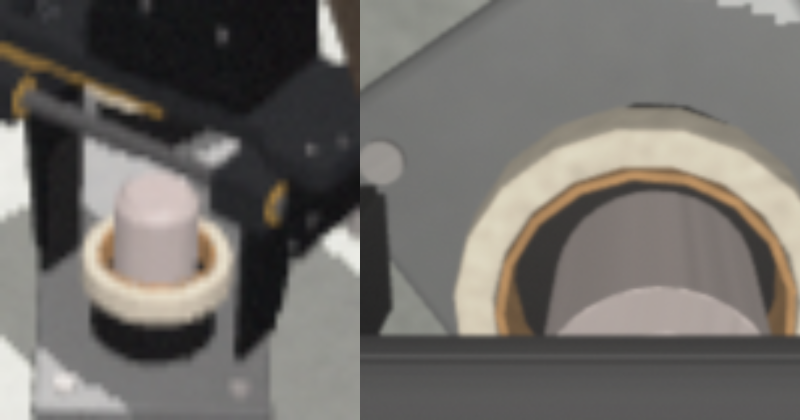

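>>> {"op": "step_arm", "data": {"rows": [[0,0,0,0,0,0],[0,0,0,0,0,0],[0,0,0,0,0,0],[0,0,0,0,0,0],[0,0,0,0,0,0]], "grip": 40}}

```text
t: 6.82
eef_pos: [516.5, -173.8, 23.0]
tcp_rot: [-0.471, 1.568, -0.57]
ft_force: [0.1, 1.0, -0.4]
opening: 0.614
```

>>> {"op": "step_arm", "data": {"rows": [[-10,0,0,0,0,0],[-25,0,0,0,0,0],[-25,0,0,0,0,0],[-40,0,0,0,0,0],[-40,0,0,0,0,0],[0,0,0,0,0,0]]}}

```text
t: 7.58
eef_pos: [516.0, -173.5, 170.2]
tcp_rot: [-0.434, 1.567, -0.534]
ft_force: [-0.3, 1.0, 0.1]
opening: 0.61
```

Run:
```python
from h import *
s=env.state();print(s['joints'].round(4).tolist(),s['opening']*95.1)
T=tcp();print(T[:3,3],T.round(3)[:3,:3]);np.save('T5.npy',T)
for n in ['wrist','side','top']: cv2.imwrite(f'pics/{n}5.png',env.read_camera(n)[:,:,::-1])
```

```text
[-0.4455, 0.4211, 1.805, -0.0004, 0.9122, -0.3461] 58.00807694613893
[ 516.01942904 -173.4924093   170.17144331] [[ 0.003  0.099  0.995]
 [-0.002  0.995 -0.099]
 [-1.    -0.001  0.003]]
```

View pics/wrist5.png

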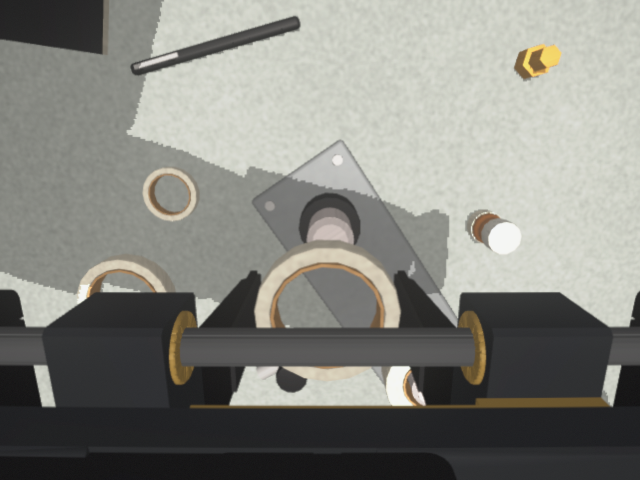

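View pics/side5.png

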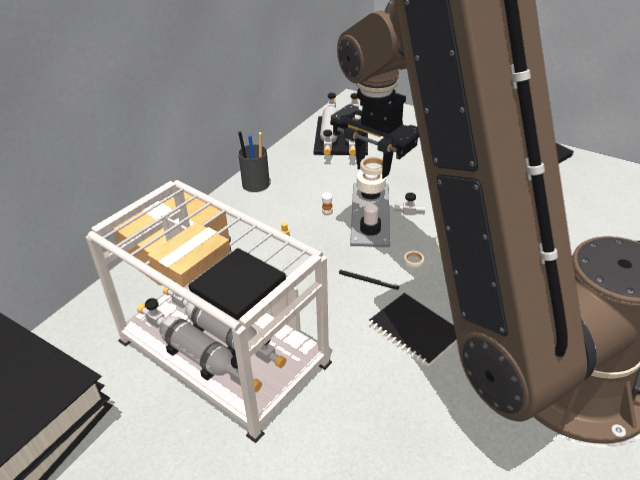

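```bash
cat >> h.py <<'E'
import json,os
RK=json.load(open('rk.json')) if os.path.exists('rk.json') else [590.8,279.0,84.3]
def rk(p):
    a=np.radians(RK[2]);c,s=np.cos(a),np.sin(a);p=np.atleast_2d(np.array(p,float))
    return np.c_[RK[0]+c*p[:,0]-s*p[:,1],RK[1]+s*p[:,0]+c*p[:,1],p[:,2]]
def rkd(d):
    a=np.radians(RK[2]);c,s=np.cos(a),np.sin(a);return np.array([c*d[0]-s*d[1],s*d[0]+c*d[1],d[2]])
RX=21. # ring mid lies RX behind TCP
def ringgo(p,lean=40,y0=0):
    l=np.radians(lean);x=rkd([np.sin(l),0,-np.cos(l)]);Rm=Rt(x,rkd([0,-1,0]))
    return rk(p)[0]+RX*x,Rm
def ringnow():
    T=tcp();p=T[:3,3]-RX*T[:3,0];a=np.radians(RK[2]);c,s=np.cos(a),np.sin(a);d=p-[RK[0],RK[1],0]
    t=T[:3,0];tl=[c*t[0]+s*t[1],-s*t[0]+c*t[1],t[2]]
    print('ring in rack',np.round([c*d[0]+s*d[1],-s*d[0]+c*d[1],d[2]],1),'lean',np.degrees(np.arctan2(tl[0],-tl[2])).round(2),'side',np.round(tl[1],3), 'j',env.state()['joints'].round(2).tolist(),'ft',env.state()['ft_force'].round(1),'t',env.state()['t'])
E
python3 - <<'E'
from h import *
ringnow()
go(*ringgo([-175,-45,250])); T=tcp(); p,Rm=ringgo([-175,-45,250]);print(p,(p-T[:3,3]).round(0))
E
```

```text
ring in rack [-457.3   30.8  187.6] lean 0.03 side 0.003 j [-0.45, 0.43, 1.81, -0.0, 0.91, -0.35] ft [-0.1  0.6 -0.2] t 7.725
pos [ 514.6 -172.9  166.6] delta tool mm [-67.4 295.8  75.8] |d| 312.7 rot [-0.001 -0.003  0.698] rows>= 5.0
[619.53721604 113.82768374 233.91306669] [105. 287.  67.]
```

>>> {"op": "step_arm", "data": {"rows": [[-10,30,8,0,0,0],[-12,42,11,0,0,0],[-12,42,11,0,0,0],[-12,42,11,0,0,0],[-12,42,11,0,0,0],[-9,40,10,0,0,0],[0,25,7,0,0,0],[0,0,0,0,0,0]]}}

```text
t: 8.72
eef_pos: [609.5, 89.8, 223.5]
tcp_rot: [3.075, 1.548, 2.974]
ft_force: [-0.1, 0.5, -1.2]
opening: 0.609
```

Run:
```python
from h import *
ringnow()
go(*ringgo([-175,-45,250]))
```

```text
ring in rack [-186.5  -37.9  244.5] lean 0.09 side 0.022 j [0.04, 0.47, 1.55, 0.01, 1.14, 0.14] ft [-0.1  0.5 -1.2] t 8.725
pos [609.5  89.8 223.5] delta tool mm [-10.5  25.    7.3] |d| 28.1 rot [-0.01  -0.021  0.697] rows>= 4.0
```

>>> {"op": "step_arm", "data": {"rows": [[-10,0,0,-0.005,-0.01,0.1],[-10,0,0,-0.005,-0.01,0.12],[0,0,0,0,0,0.12],[0,0,0,0,0,0]]}}

```text
t: 9.22
eef_pos: [607.9, 86.4, 239.4]
tcp_rot: [1.593, 1.222, 1.497]
ft_force: [0.4, 0.5, -0.7]
opening: 0.607
```

Run:
```python
from h import *
ringnow()
go(*ringgo([-175,-45,250]))
```

```text
ring in rack [-197.1  -36.4  259.1] lean 20.0 side 0.009 j [-0.12, 0.44, 1.6, 0.39, 1.14, -0.2] ft [ 0.4  0.5 -0.7] t 9.225
pos [607.9  86.4 239.4] delta tool mm [14.8 24.8  9. ] |d| 30.3 rot [ 0.001 -0.009  0.349] rows>= 2.0
```

>>> {"op": "step_arm", "data": {"rows": [[0,5,4,0,-0.004,0.11],[0,5,4,0,-0.004,0.12],[0,0,0,0,0,0.12],[0,0,0,0,0,0]]}}

```text
t: 9.72
eef_pos: [615.4, 94.4, 240.9]
tcp_rot: [1.581, 0.874, 1.481]
ft_force: [0.6, 0.7, -1.2]
opening: 0.606
```

Run:
```python
from h import *
ringnow()
go(*ringgo([-175,-45,250]))
T=tcp();np.save('T6.npy',T)
for n in ['wrist','side','top']: cv2.imwrite(f'pics/{n}6.png',env.read_camera(n)[:,:,::-1])
X=rk([[-95,-45,199],[-73,-45,153],[-59,-45,203],[-87,-45,191],[-96,-150,265],[-96,60,265]])
print(proj('wrist',X,T).round(0).tolist());print(proj('top',X).round(0).tolist());print(proj('side',X).round(0).tolist())
```

```text
ring in rack [-194.7  -43.   257. ] lean 39.91 side 0.006 j [-0.25, 0.5, 1.65, 0.74, 1.23, -0.49] ft [ 0.6  0.7 -1.2] t 9.725
pos [615.4  94.4 240.9] delta tool mm [18.  10.7  2.2] |d| 21.1 rot [-0.002 -0.006  0.002] rows>= 1.0
[[333.0, 182.0], [332.0, 191.0], [332.0, 133.0], [333.0, 178.0], [546.0, 110.0], [122.0, 111.0]]
[[230.0, 169.0], [222.0, 175.0], [210.0, 166.0], [226.0, 170.0], [236.0, 102.0], [214.0, 215.0]]
[[227.0, 236.0], [221.0, 261.0], [212.0, 245.0], [224.0, 242.0], [182.0, 187.0], [267.0, 229.0]]
```

View pics/wrist6.png

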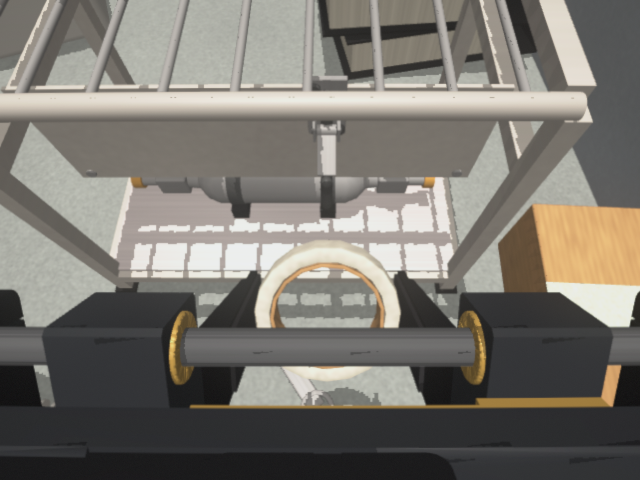

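View pics/side6.png

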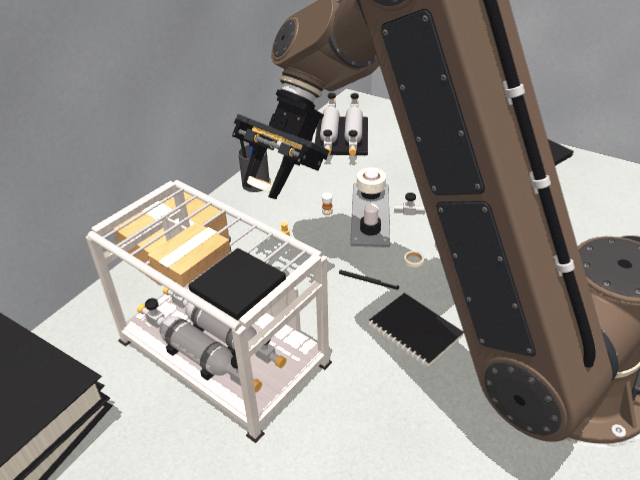

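View pics/top6.png

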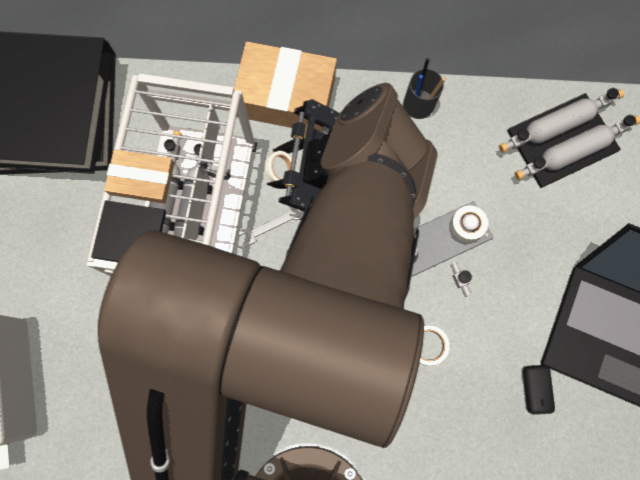

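Run:
```python
from h import *
crop('pics/wrist6.png','pics/w6c.png',260,70,400,220,4)
im=cv2.cvtColor(cv2.imread('pics/wrist6.png'),cv2.COLOR_BGR2GRAY)
for x in (60,122,200,270,350,410,480,546): print(x,im[84:126,x].tolist())
T=np.load('T6.npy');print(proj('wrist',rk([[-96,-172,265],[-50,-32,228],[-50,-58,228],[-50,-45,228],[-46,-45,128]]),T))
```

```text
60 [179, 201, 221, 222, 216, 150, 116, 116, 141, 198, 214, 218, 220, 221, 221, 221, 220, 219, 218, 214, 211, 207, 203, 197, 192, 185, 179, 172, 165, 157, 148, 138, 128, 120, 112, 105, 100, 100, 107, 112, 112, 113]
122 [150, 201, 221, 220, 179, 123, 114, 129, 179, 210, 218, 220, 223, 223, 225, 224, 223, 222, 219, 217, 212, 207, 202, 197, 191, 184, 177, 171, 162, 154, 144, 134, 125, 116, 109, 103, 98, 105, 113, 115, 115, 115]
200 [166, 155, 152, 149, 118, 114, 118, 150, 207, 218, 221, 223, 225, 227, 229, 230, 230, 229, 226, 221, 215, 209, 204, 197, 190, 183, 175, 167, 160, 151, 141, 131, 123, 115, 108, 102, 101, 107, 113, 115, 115, 115]
270 [214, 221, 217, 184, 124, 115, 129, 172, 212, 219, 222, 225, 227, 230, 233, 233, 234, 233, 228, 224, 217, 211, 205, 197, 189, 182, 174, 166, 158, 150, 139, 130, 122, 114, 107, 102, 101, 107, 112, 112, 113, 113]
350 [207, 221, 216, 181, 123, 115, 132, 176, 213, 219, 223, 225, 228, 231, 233, 234, 235, 233, 228, 223, 217, 211, 204, 195, 188, 181, 173, 165, 157, 147, 138, 128, 120, 112, 105, 101, 104, 111, 115, 115, 115, 116]
410 [221, 223, 219, 189, 125, 116, 135, 182, 213, 220, 223, 224, 226, 229, 230, 231, 231, 229, 225, 220, 216, 209, 202, 194, 187, 180, 172, 165, 157, 147, 137, 128, 120, 112, 106, 100, 103, 112, 115, 116, 116, 116]
480 [217, 223, 221, 182, 128, 113, 122, 172, 210, 218, 221, 222, 224, 225, 225, 225, 225, 223, 220, 216, 212, 206, 201, 194, 188, 180, 173, 165, 157, 148, 138, 129, 121, 113, 106, 101, 100, 108, 114, 114, 114, 115]
546 [92, 95, 106, 124, 144, 156, 167, 184, 204, 215, 219, 220, 222, 223, 223, 221, 221, 220, 216, 213, 209, 205, 200, 194, 187, 181, 174, 166, 159, 149, 140, 130, 122, 113, 106, 99, 95, 94, 94, 95, 94, 94]
[[590.43470454 110.06716258]
 [311.70263532  95.05182196]
 [353.55963957  94.90743743]
 [332.62429186  94.9724815 ]
 [331.99299125 178.96546521]]
```

View pics/w6c.png

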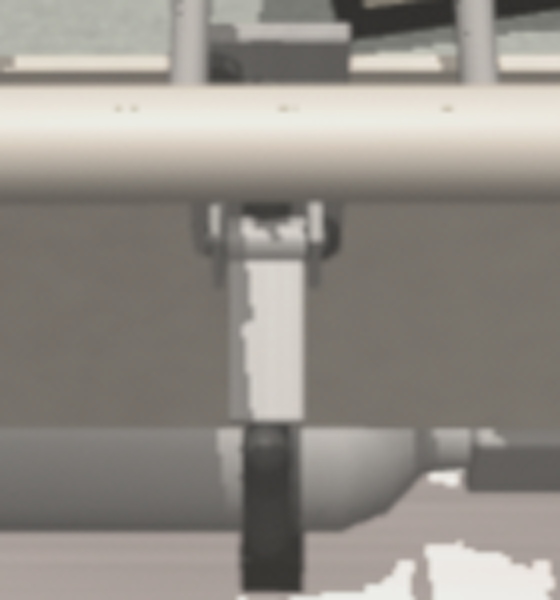

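```bash
echo '[588.1,281.8,84.3]' > rk.json
python3 - <<'E'
from h import *
T=np.load('T6.npy')
print(proj('wrist',rk([[-95,-45,203],[-59,-45,203],[-87,-45,191],[-96,-172,265],[-96,60,265]]),T).round(1).tolist())
ringnow();go(*ringgo([-150,-45,232]))
E
```

```text
[[328.0, 175.0], [328.0, 129.9], [328.1, 175.1], [583.1, 106.1], [117.1, 107.4]]
ring in rack [-195.9  -46.3  258.7] lean 39.87 side 0.005 j [-0.24, 0.49, 1.65, 0.74, 1.23, -0.48] ft [-0.6  0.1 -0.3] t 9.875
pos [615.9  95.7 242.6] delta tool mm [49.9 18.1 -0.9] |d| 53.1 rot [ 0.001 -0.005  0.002] rows>= 1.0
```

>>> {"op": "step_arm", "data": {"rows": [[14,5,0,0,-0.003,0],[16,6,0,0,-0.002,0],[14,5,0,0,0,0],[0,0,0,0,0,0]]}}

```text
t: 10.38
eef_pos: [619.4, 141.2, 217.8]
tcp_rot: [1.567, 0.879, 1.473]
ft_force: [-0.1, 0.8, -0.9]
opening: 0.61
```

Run:
```python
from h import *
ringnow();go(*ringgo([-113,-45,224]))
T=tcp();np.save('T7.npy',T)
for n in ['wrist']: cv2.imwrite(f'pics/{n}7.png',env.read_camera(n)[:,:,::-1])
print(proj('wrist',rk([[-95,-45,203],[-59,-45,203],[-87,-45,191],[-96,-172,265],[-96,60,265]]),T).round(1).tolist())
```

```text
ring in rack [-150.2  -45.2  234. ] lean 39.65 side 0.001 j [-0.17, 0.52, 1.68, 0.77, 1.14, -0.48] ft [-0.1  0.8 -0.9] t 10.375
pos [619.4 141.2 217.8] delta tool mm [31.5 22.4  0. ] |d| 38.6 rot [ 0.005 -0.001  0.006] rows>= 1.0
[[328.9, 224.2], [329.0, 167.7], [328.8, 221.2], [647.8, 157.7], [65.9, 154.8]]
```

View pics/wrist7.png

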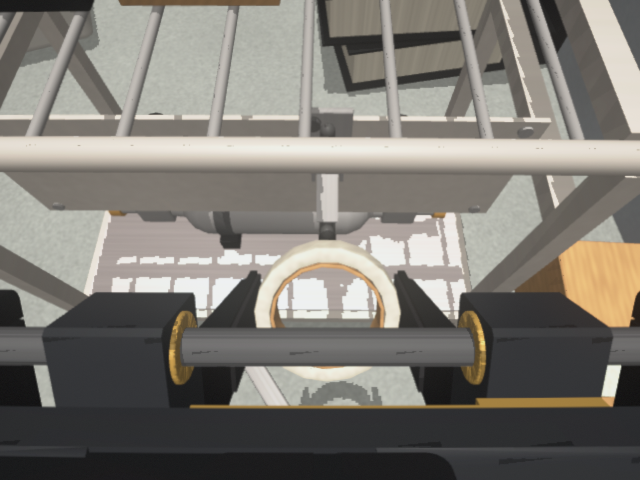

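>>> {"op": "step_arm", "data": {"rows": [[10,8,0,0.002,0,0.003],[12,9,0,0.002,0,0.003],[6,4,0,0,0,0],[0,0,0,0,0,0]]}}

```text
t: 10.92
eef_pos: [623.4, 176.6, 209.8]
tcp_rot: [1.57, 0.873, 1.471]
ft_force: [0.5, -0.5, -0.4]
opening: 0.608
```

Run:
```python
from h import *
ringnow();go(*ringgo([-94,-45,201]))
T=tcp();np.save('T8.npy',T)
for n in ['wrist','side']: cv2.imwrite(f'pics/{n}8.png',env.read_camera(n)[:,:,::-1])
print(proj('wrist',rk([[-95,-45,203],[-59,-45,203],[-87,-45,191],[-96,-100,265],[-96,20,265]]),T).round(1).tolist())
crop('pics/wrist8.png','pics/w8c.png',220,150,440,330,3.5)
```

```text
ring in rack [-114.7  -45.6  225.9] lean 40.01 side -0.0 j [-0.11, 0.53, 1.68, 0.8, 1.1, -0.45] ft [ 0.5 -0.5 -0.4] t 10.925
pos [623.4 176.6 209.8] delta tool mm [32.3 -0.2 -0.6] |d| 32.3 rot [ 0.  0. -0.] rows>= 1.0
[[327.8, 283.4], [327.8, 216.9], [327.8, 276.3], [489.1, 226.3], [138.1, 226.3]]
```

View pics/w8c.png

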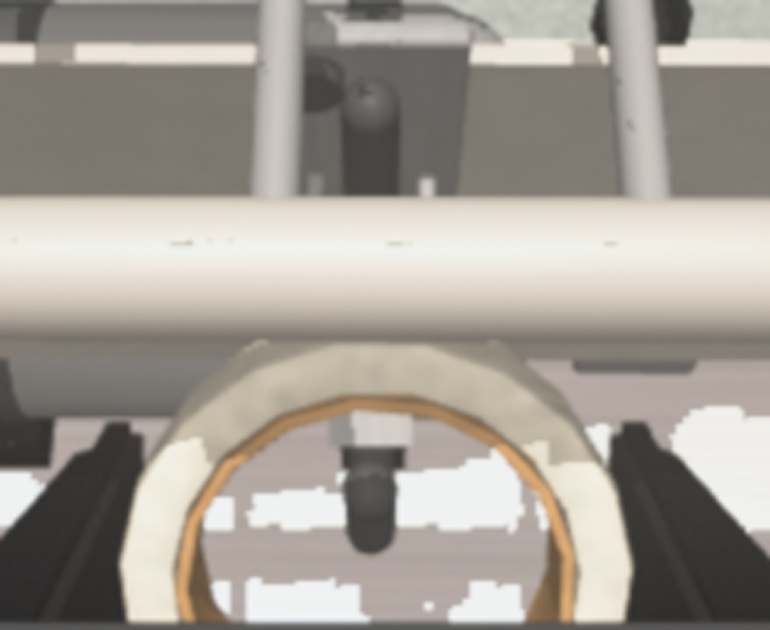

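View pics/side8.png

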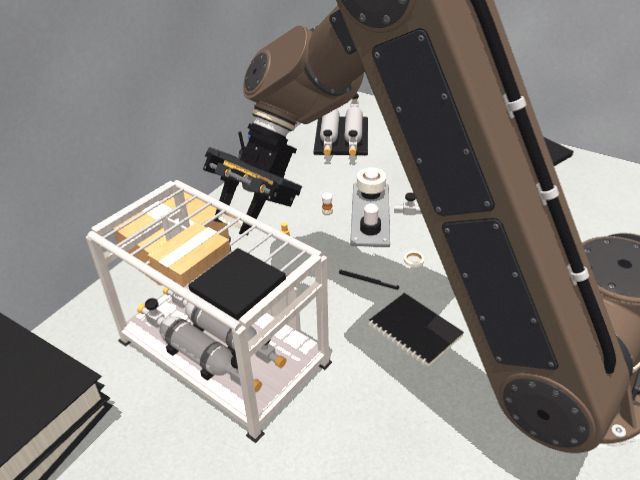

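>>> {"op": "step_arm", "data": {"rows": [[10,0,0,0,0,0],[10,0,0,0,0,0],[8,0,0,0,0,0],[0,0,0,0,0,0]]}}

```text
t: 11.52
eef_pos: [625.5, 194.7, 186.7]
tcp_rot: [1.57, 0.873, 1.47]
ft_force: [-0.4, -0.8, -0.8]
opening: 0.613
```

Run:
```python
from h import *
ringnow();go(*ringgo([-95,-44,180]));go(*ringgo([-95,-44,148]))
for n in ['wrist']: cv2.imwrite(f'pics/{n}9.png',env.read_camera(n)[:,:,::-1])
crop('pics/wrist9.png','pics/w9c.png',220,150,440,330,3.5)
```

```text
ring in rack [-96.5 -45.8 202.8] lean 40.0 side -0.001 j [-0.08, 0.56, 1.69, 0.83, 1.05, -0.47] ft [-0.4 -0.8 -0.8] t 11.525
pos [625.5 194.7 186.7] delta tool mm [ 18.4 -13.5  -1.8] |d| 22.9 rot [-0.001  0.001  0.   ] rows>= 1.0
pos [625.5 194.7 186.7] delta tool mm [ 42.9 -34.   -1.9] |d| 54.8 rot [-0.001  0.001  0.   ] rows>= 1.0
```

View pics/w9c.png

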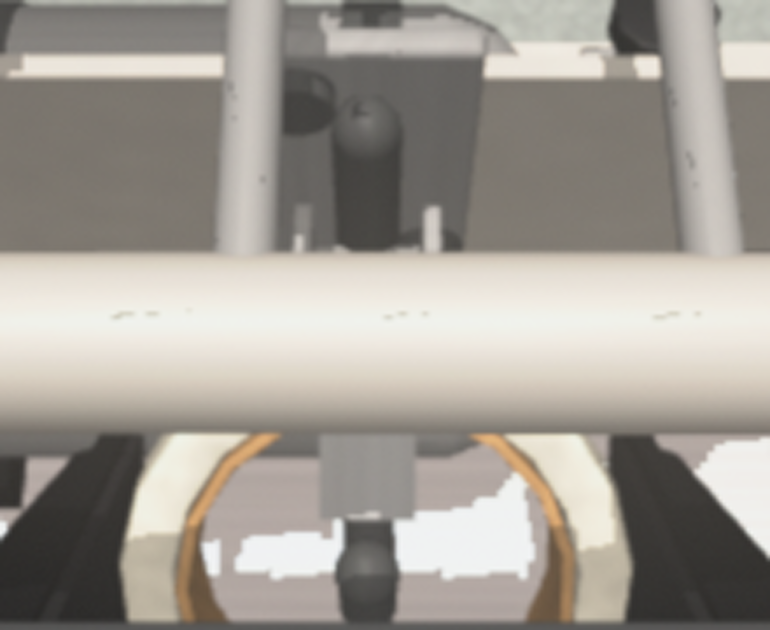

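>>> {"op": "step_arm", "data": {"rows": [[6,-4,-0.6,0,0,0],[6,-4.5,-0.6,0,0,0],[6,-4.5,-0.6,0,0,0],[0,0,0,0,0,0]]}}

```text
t: 12.08
eef_pos: [624.4, 195.9, 164.3]
tcp_rot: [1.567, 0.872, 1.466]
ft_force: [-2.0, -4.3, 2.0]
opening: 0.609
```

Run:
```python
from h import *
ringnow();go(*ringgo([-95,-44,148]))
T=tcp()
for n in ['wrist']: cv2.imwrite(f'pics/{n}10.png',env.read_camera(n)[:,:,::-1])
crop('pics/wrist10.png','pics/w10c.png',220,150,440,330,3.5)
print(proj('wrist',rk([[-95,-45,203],[-59,-45,203],[-87,-45,191]]),T).round(1).tolist())
```

```text
ring in rack [-95.4 -44.6 180.3] lean 40.03 side -0.003 j [-0.08, 0.59, 1.72, 0.86, 1.02, -0.52] ft [-2.  -4.3  2. ] t 12.075
pos [624.4 195.9 164.3] delta tool mm [ 25.  -20.5  -0.8] |d| 32.4 rot [-0.     0.003 -0.   ] rows>= 1.0
[[330.9, 292.6], [330.3, 205.1], [330.5, 282.5]]
```

View pics/w10c.png

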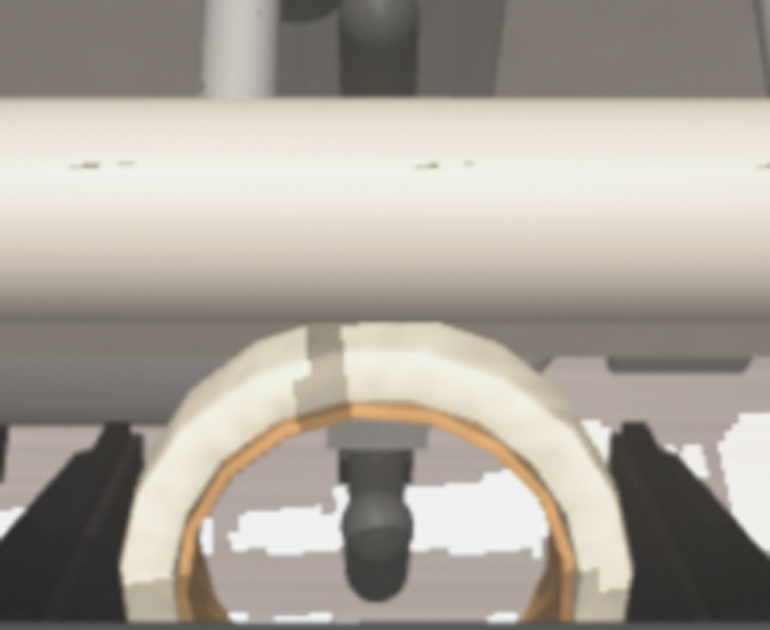

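>>> {"op": "step_arm", "data": {"rows": [[5,-4,0,0,0,0],[5,-4,0,0,0,0],[5,-4,0,0,0,0],[0,0,0,0,0,0]]}}

```text
t: 12.62
eef_pos: [624.9, 195.8, 144.1]
tcp_rot: [1.566, 0.873, 1.465]
ft_force: [-0.4, -3.3, 0.7]
opening: 0.609
```

Run:
```python
from h import *
ringnow();go(*ringgo([-95,-44,148]))
T=tcp()
for n in ['wrist']: cv2.imwrite(f'pics/{n}11.png',env.read_camera(n)[:,:,::-1])
crop('pics/wrist11.png','pics/w11c.png',220,150,440,330,3.5)
```

```text
ring in rack [-95.4 -45.1 160.2] lean 40.0 side -0.004 j [-0.08, 0.62, 1.73, 0.88, 0.99, -0.55] ft [-0.4 -3.3  0.7] t 12.625
pos [624.9 195.8 144.1] delta tool mm [ 9.6 -7.5 -1.2] |d| 12.2 rot [0.    0.004 0.   ] rows>= 1.0
```

View pics/w11c.png

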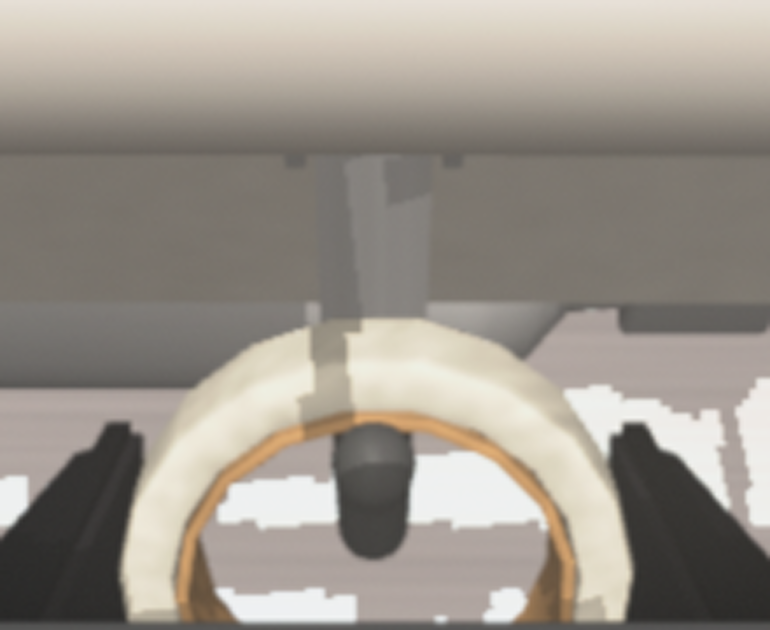

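>>> {"op": "step_arm", "data": {"rows": [[5,-4,-0.5,0,0,0],[4,-3,-0.5,0,0.004,0],[0,0,0,0,0,0]]}}

```text
t: 13.05
eef_pos: [623.4, 196.7, 131.4]
tcp_rot: [1.572, 0.873, 1.473]
ft_force: [0.9, 0.3, -0.9]
opening: 0.611
```

Run:
```python
from h import *
ringnow();go(*ringgo([-94,-44.5,146]))
T=tcp()
for n in ['wrist']: cv2.imwrite(f'pics/{n}12.png',env.read_camera(n)[:,:,::-1])
crop('pics/wrist12.png','pics/w12c.png',220,100,440,330,2.6)
```

```text
ring in rack [-94.6 -43.6 147.5] lean 39.98 side 0.001 j [-0.08, 0.63, 1.74, 0.89, 0.98, -0.57] ft [ 0.9  0.3 -0.9] t 13.05
pos [623.4 196.7 131.4] delta tool mm [ 1.6 -0.5  0.9] |d| 1.9 rot [-0.    -0.001  0.   ] rows>= 1.0
```

View pics/w12c.png

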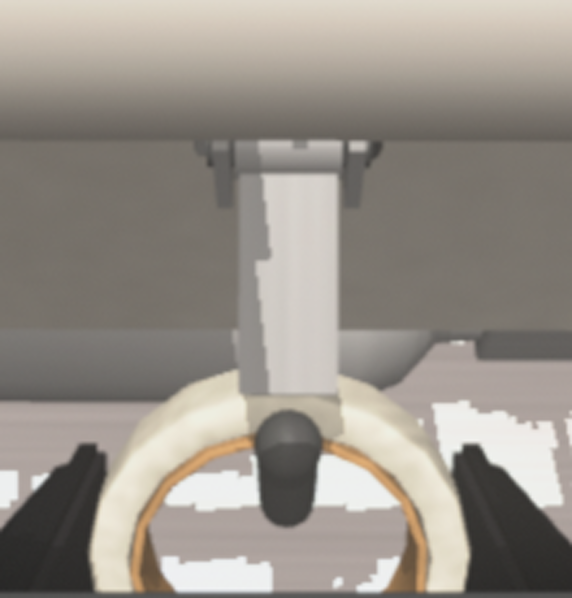

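>>> {"op": "step_arm", "data": {"rows": [[0,0,0,0,0,0],[0,0,0,0,0,0],[0,0,0,0,0,0],[0,0,0,0,0,0],[0,0,0,0,0,0],[0,0,0,0,0,0],[0,0,0,0,0,0]], "grip": 95}}

```text
t: 13.98
eef_pos: [623.7, 196.9, 132.3]
tcp_rot: [1.57, 0.873, 1.472]
ft_force: [-0.3, -0.2, -0.4]
opening: 0.999
```

Run:
```python
from h import *
ringnow()
for n in ['wrist','side']: cv2.imwrite(f'pics/{n}13.png',env.read_camera(n)[:,:,::-1])
```

```text
ring in rack [-94.4 -43.9 148.4] lean 40.0 side 0.0 j [-0.08, 0.63, 1.74, 0.89, 0.98, -0.57] ft [-0.3 -0.2 -0.4] t 13.975
```

View pics/wrist13.png

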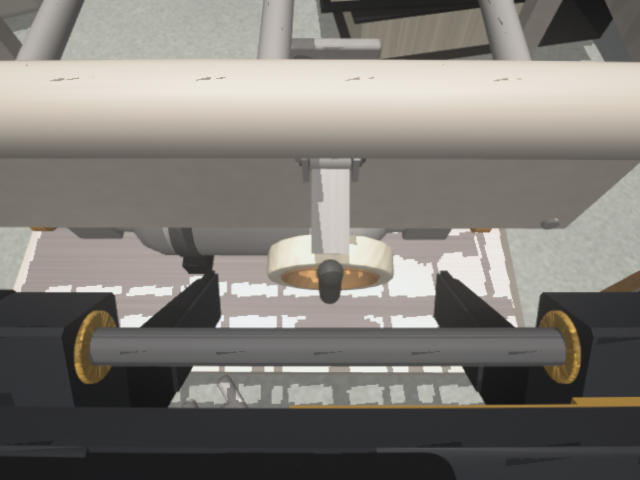

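>>> {"op": "step_arm", "data": {"rows": [[-10,0,0,0,0,0],[-20,0,0,0,0,0],[-30,0,0,0,0,0],[-30,0,0,0,0,0],[-30,0,0,0,0,0],[-20,-10,0,0,0,0],[0,0,0,0,0,0],[0,0,0,0,0,0]]}}

```text
t: 15.08
eef_pos: [613.1, 92.0, 240.6]
tcp_rot: [1.567, 0.875, 1.467]
ft_force: [0.2, 0.4, 0.3]
opening: 0.999
```

Run:
```python
from h import *
ringnow();T=tcp()
for n in ['wrist','side','top']: cv2.imwrite(f'pics/{n}14.png',env.read_camera(n)[:,:,::-1])
print(proj('wrist',rk([[-73,-45,153],[-73,-45,132],[-87,-45,191],[-73,-45,103],[-73,-74,132],[-73,-16,132]]),T).round(0).tolist())
crop('pics/wrist14.png','pics/w14c.png',240,80,420,240,4)
a=cv2.imread('pics/top0.png');b=cv2.imread('pics/top14.png')
cv2.imwrite('pics/t14.png',np.hstack([a[150:350,240:520],b[150:350,240:520]]))
```

```text
ring in rack [-199.8  -43.7  256.8] lean 39.87 side -0.003 j [-0.25, 0.49, 1.66, 0.74, 1.22, -0.5] ft [0.2 0.4 0.3] t 15.075
[[330.0, 185.0], [329.0, 199.0], [330.0, 172.0], [329.0, 216.0], [365.0, 199.0], [294.0, 199.0]]
```

View pics/w14c.png

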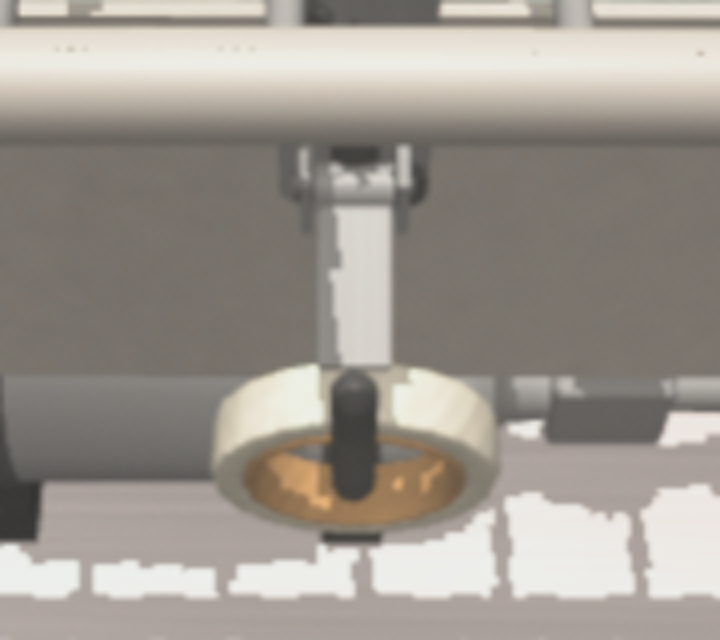

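View pics/t14.png

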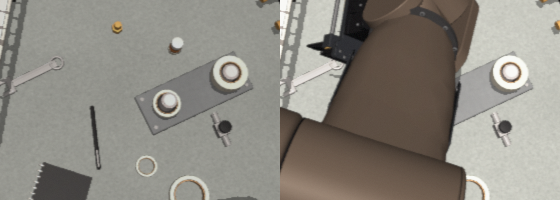

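View pics/side14.png

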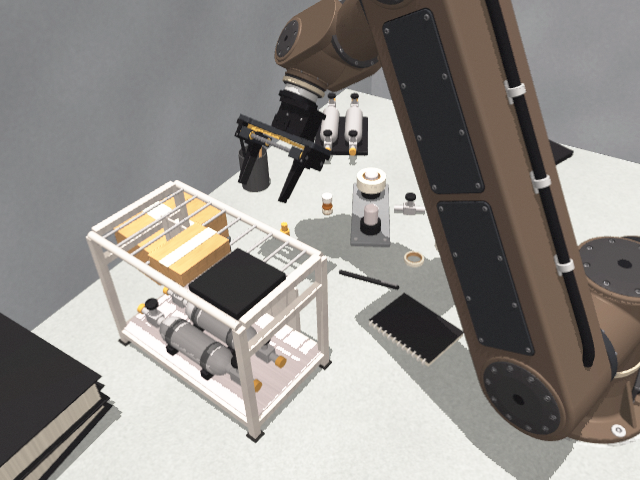

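>>> {"op": "step_arm", "data": {"rows": [[0,0,0,0,0,0],[0,0,0,0,0,0],[0,0,0,0,0,0],[0,0,0,0,0,0]]}}

```text
t: 15.72
eef_pos: [612.8, 93.7, 239.5]
tcp_rot: [1.57, 0.875, 1.472]
ft_force: [0.4, -0.5, -0.1]
opening: 1.001
```

Run:
```python
from h import *
w=env.read_camera('wrist');import time
w2=env.read_camera('wrist');print(np.abs(w[150:230,280:380].astype(int)-w2[150:230,280:380]).mean())
w=w[:,:,::-1];cv2.imwrite('pics/w15.png',w);crop('pics/w15.png','pics/w15c.png',240,80,420,240,4)
a=cv2.imread('pics/side0.png');b=env.read_camera('side')[:,:,::-1]
d=np.abs(a.astype(int)-b).max(2)
for n,(x0,y0,x1,y1) in dict(wide=(352,160,392,192),vial=(318,190,336,216),valve=(390,190,430,216),pen=(335,268,402,292)).items(): print(n,d[y0:y1,x0:x1].mean().round(1))
```

```text
0.419
wide 32.9
vial 33.6
valve 49.6
pen 36.6
```

View pics/w15c.png

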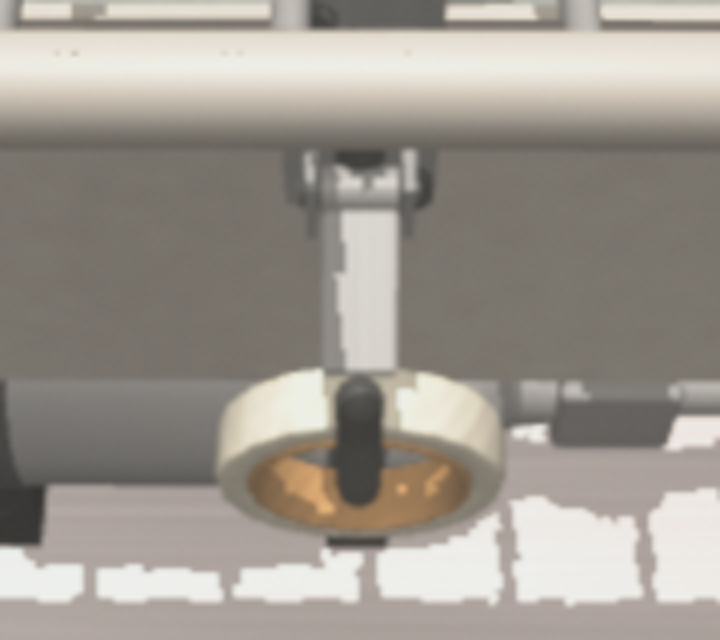

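Run:
```python
from h import *
a=cv2.imread('pics/side0.png');b=cv2.imread('pics/side14.png')
for n,(x0,y0,x1,y1) in dict(wide=(352,166,392,192),vial=(318,190,336,216),valve=(390,190,430,216),pen=(335,268,402,292),fitting=(278,221,293,235)).items():
    r=cv2.matchTemplate(b[y0-12:y1+12,x0-12:x1+12],a[y0:y1,x0:x1],cv2.TM_CCOEFF_NORMED);_,m,_,l=cv2.minMaxLoc(r);print(n,round(m,2),l[0]-12,l[1]-12)
a=cv2.imread('pics/top0.png');b=cv2.imread('pics/top14.png');x0,y0,x1,y1=250,203,278,240
r=cv2.matchTemplate(b[y0-12:y1+12,x0-12:x1+12],a[y0:y1,x0:x1],cv2.TM_CCOEFF_NORMED);_,m,_,l=cv2.minMaxLoc(r);print('spanner',round(m,2),l[0]-12,l[1]-12)
```

```text
wide 0.96 0 0
vial 0.98 0 0
valve 0.55 0 0
pen 0.81 0 0
fitting 0.98 0 0
spanner 1.0 0 0
```

Everything is in place and still, so I'm handing in.

Run:
```python
from cell import env
print(env.job_done(), env.state()['t'])
```

```text
the job is handed in; nothing more can be done
the job is handed in; nothing more can be done
```

The narrow roll hangs in the snap hook by its bore, with the gate shut behind it, and I handed the job in at about 16 s of the 51 s allowed. No verdict is reported, so this rests on my own checks.

**What I did:** I drew the middle-sized roll up off its post. With the hand leaning 40° under the front rail, I lowered the bore over the hook's nose and pushed the rim down past the gate. When the gate snapped shut I let go and backed out along the fingers.

**Last checks, all from the camera pictures:**
- **Gate:** its tip was seen at pixel row 171, against 172 expected when shut.
- **Roll:** it hung centred on the hook, with its axis level to within a few degrees, and two consecutive pictures were practically the same.
- **Robot:** it stood clear of everything, with the force reading near zero.
- **Other things:** the wide roll, vial, fitting, needle valve, pen and spanner all matched their starting pixels with no shift. The valve and pen matches were weaker (0.55 and 0.81), which I put down to changed shadows.

**What failed or disagreed:**
- **First grasp:** it closed above the roll. The pictures showed the fingertips about 8 mm behind the reported tool point, not 25 mm ahead as stated. I reopened, went about 33 mm lower, and the second grasp held.
- **Rack position:** the overhead camera's estimate was about 3 mm off the wrist camera's. I corrected to the wrist camera.
- **Image difference:** a simple comparison of the side pictures gave large values everywhere, also probably from shadows, so I used the pixel matching above instead.

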